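Stop the lathe and lock its spindle

ROBOT

A 6-joint arm with a two-finger parallel gripper is mounted at the origin on the work surface. World frame = base frame: x ahead of the robot, y to its left, z up, the work surface at z = 0. Lengths are in m, angles in rad, forces in N, time in s.
With the tool pointing down it reaches from about 0.325 to 0.75 m from the base axis. Payload 7.6 kg.
Tool frame: the origin (TCP) lies midway between the tips of the shut fingers; the grasp point (between the pads) lies arm.hold_point_z behind it (arm.hold_point_z is the distance from the TCP to the grasp point, in m); z points along the fingers, x is the direction in which the jaws open and shut, and the axes are right-handed (so a half turn about z gives the same grasp; the last joint's range is limited). The gripper opens to 85 mm and grips with 20 to 120 N. Pads are 22 mm wide; open, the fingers measure 114 mm over their backs; the gripper's body (76 mm by 85 mm) begins 54 mm behind the grasp point. The pads swing forward as they close: fully open they stand 13 mm farther back than shut.
Start: joints at [-1.278, 0.052, 1.401, -0, 1.689, -0.07], TCP at [0.186, -0.491, 0.231] pointing down, gripper open.
Joint ranges: [-2.9, 2.9], [-0.91, 2.17], [0.12, 2.37], [-1.06, 4.2], [0.26, 2.73], [-2.93, 2.93]. Speed limits (rad/s): [2.57, 2.57, 3.01, 3.14, 3.14, 3.14].

INTERFACE

Orientations are given as [roll, pitch, yaw] about the fixed x, y, z axes, in that order (R = Rz(yaw) Ry(pitch) Rx(roll)).
In Python, from plant import arm gives the robot as it stands. The module is installed in compiled form; this text tells all that it offers.
- The arm moves only by the tool arm_command, never from a script. Its argument "steps" is text: rows parted by semicolons, each of 4 numbers parted by spaces: the shift along the world's x, y, z in m, then the turn about the world's z in degrees. A call has 1 to 12 rows; each row is the pose to reach, as a shift and turn from the pose measured when the call began; what a row does not reach only later rows make up. A row lasts 1/12 s, in which the tool goes at most 41.7 mm and 7.16 degrees, less where a joint would pass 70% of its speed; a pose out of reach is approached as far as the arm can. A call with a gripper value outside its range is refused whole. "gripper" is the opening, from -1 (shut) to 1 (fully open), set as the call begins (left out, the last holds). The fingers move at their own pace and stop on an object; "force" is the grip in N (left out, the last holds). Time passes only in rows, so rows that repeat a pose let the fingers close. It gives the time, the measured TCP pose, the force and the opening at its end, in the units of the state.
- arm.state(): the state, without advancing time (a new reading comes with each control period).
- arm.capture(name): name is "scene" or "side" or "wrist"; returns (picture, depth): 400x640x3 uint8, red, green, blue; 400x640 float32, m along the optical axis (not along the pixel's ray), 0 where there is no reading.
- arm.calibration(name): a dict with "fx", "fy", "cx", "cy" (pixels), "rvec" (rotation vector, rad) and "tvec" (3), from world to camera coordinates, as OpenCV has them. Camera axes: x right, y down, z forward; pixel columns grow to the right and rows downward; lengths in m; the calibration is good to about 2 mm. The wrist camera is an equidistant fisheye: a pixel r from the principal point sees the ray r / f radians off the axis. A picture is of the moment at which its call begins: read the wrist's pose just before it. calibration takes no time and is no camera call; for the wrist camera it gives the pose at the moment of the call.
- arm.finish_job(): hands the job in, once; it reports no verdict.
The state is a dict: "clock": time; "joint_pos": joint angles; "joint_vel": joint speeds; "joint_torque": joint torques, N m; "eef_pos": TCP position; "tcp_rot": TCP orientation; "force": force on the tool from outside, world axes, zero at the start; "moment": the same for the moment, N m; "finger_gap": finger opening in m.
Only numpy, scipy, OpenCV 4.12 (cv2) and the standard library are available. Lean on these libraries where they do the work, as an engineer would, in place of code of your own. Each camera call takes 0.05 s, during which the arm holds its last target.

TASK

Make the lathe safe for changing the work: with the fingertips press the red stop button on top of the headstock well down and let it come back up, then gently push the brass spindle-lock pin down fully home, and withdraw clear of everything. Do not press the green start button, pull the pin up, turn the platter, or disturb the loose things on and around the headstock; nothing needs gripping or lifting.

Things in the scene. Friction and masses are not known exactly. Their poses are not given: they have to be found in the camera images.
- headstock: Lathe headstock, fixed green box 200 (x) x 280 (y) mm, flat grey top 200 mm above the bench; origin: centre of its underside, z up. A wooden platter (220 mm wide, top 235 mm above the bench) is mounted on edge at its +y end, 185 to 230 mm from the origin, a lower tool rest beyond. On top, in a row at own x -30, y about -80, 0, +80 mm, stand the red button, green button and brass pin in varying order.
- stop_top (a point): Centre of the flat top of the red stop button (34 mm diameter cap on a black base 50 x 50 x 20 mm); 40 mm above the headstock's top when released. It moves straight down when pressed.
- stop (a joint): Travel of the red stop button in m: 0 released, 0.008 at its hard stop. A spring needs about 2 N to start and 6 N at the bottom and brings it back up; pressing past 0.005 stops the lathe.
- start_top (a point): Centre of the flat top of the green start button, same shape and size as the red one. Not to be pressed.
- start (a joint): Travel of the green start button in m, 0 released, 0.008 down; same spring.
- lock_top (a point): Centre of the flat top of the brass head of the spindle-lock pin (30 mm diameter, 10 mm thick, raised middle 22 mm wide), over a 38 mm steel boss. At joint value 0 it is 44 mm above the headstock's top, fully home 32 mm; its underside then lies 2 mm above the boss.
- lock (a joint): How far the lock pin is pushed down in m: starts between 0 and 0.003, 0.012 is fully home against a hard stop (more than 0.0095 counts as home). It slides straight down against a steady friction of about 5 N and stays where it is left.
- platter_rim (a point): A point on the edge of the pale wooden platter (uppermost at the start). The platter turns freely on the spindle about the headstock's y axis and is not to be turned.
- tin: Loose wax tin with a silvery top, 48 mm diameter, 38 mm high, standing on the headstock's top on the +x side; origin at the centre of its underside.
- knob: Loose turned drawer knob of dark wood, 36 mm diameter, 34 mm high, standing on the headstock's top on the +x side; origin at the centre of its underside.
- bowl: Loose dark wooden bowl, 120 mm diameter, 50 mm high, standing on the bench beyond the headstock's -y end; origin at the centre of its underside.

How it is judged:
By the outcome, as a careful person would: the job done as asked, in the order asked, and still so for the second after the job is handed in, with the robot touching nothing.
It also fails if it takes over 38 s, if anything falls off the work surface, if the arm or the gripper's body presses on something with over 40 N, if the wrist force passes 120 N, or if a joint passes its speed limit or range.

## Working session

There is one attempt and no reset: what is moved stays moved. The work goes in short steps, Python scripts to look and compute and a tool call to move; the robot and the scene stay as the last step left them, time stands still between calls to the robot, and variables do not carry over. Pictures are saved under pics/ and viewed, and the job is handed in when it is done.

Besides the shell and the picture viewer there is one more tool, called after ">>>" as name(argument=value, ...) on one line, values as JSON. arm_command: Moves the arm, as the interface text tells. Its arguments: {"type":"object","properties":{"steps":{"type":"string"},"gripper":{"type":"number"},"force":{"type":"number"}},"required":["steps"]}

```bash
mkdir -p pics; cat > h.py <<'E'
import numpy as np,cv2
from plant import arm
def cap(n,tag):
    c=arm.calibration(n); im,d=arm.capture(n)
    cv2.imwrite(f'pics/{tag}.png',im[:,:,::-1]); np.savez(f'{tag}.npz',im=im,d=d,**{k:np.array(v) for k,v in c.items()})
def world(tag,u,v,depth=None):
    z=np.load(f'{tag}.npz'); d=z['d'][int(v),int(u)] if depth is None else depth
    R=cv2.Rodrigues(z['rvec'].astype(float))[0]
    p=np.array([(u-z['cx'])/z['fx']*d,(v-z['cy'])/z['fy']*d,d])
    return R.T@(p-z['tvec'].ravel())
E
python3 - <<'E'
from h import *
cap('scene','scene0');cap('side','side0')
s=arm.state();print(s['clock'],s['eef_pos'],s['tcp_rot'],s['force'],s['finger_gap'],arm.hold_point_z)
E
```

```text
0.1 [ 0.18625773 -0.4905649   0.23055164] [-3.14148374e+00  1.41079124e-03 -1.20804094e+00] [0.00219711 0.13337796 0.08500877] 0.08523365957627656 0.0187
```

View pics/scene0.png

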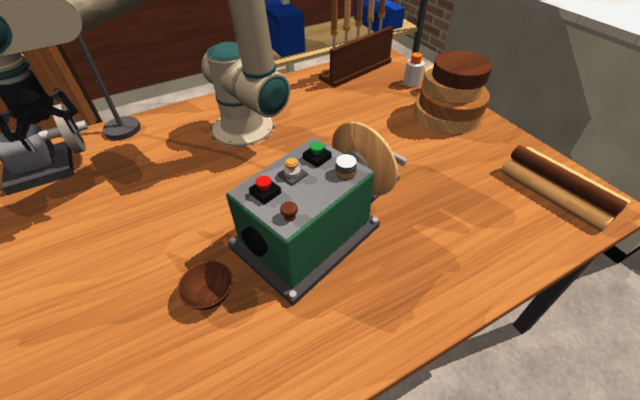

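View pics/side0.png

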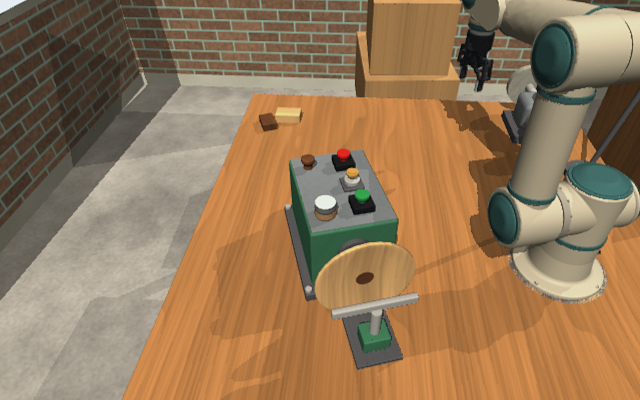

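The scene view shows red at (264,183), the pin at (292,164) and green at (317,148), with the tin at (346,162) and the knob at (289,210). Next I'll enlarge the picture and measure.

```bash
python3 - <<'E'
import cv2
a=cv2.imread('pics/scene0.png')[135:235,220:380];cv2.imwrite('pics/scene0c.png',cv2.resize(a,None,fx=5,fy=5,interpolation=2))
a=cv2.imread('pics/side0.png')[140:240,280:410];cv2.imwrite('pics/side0c.png',cv2.resize(a,None,fx=6,fy=6,interpolation=2))
E
```

```text
(no output)
```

View pics/scene0c.png

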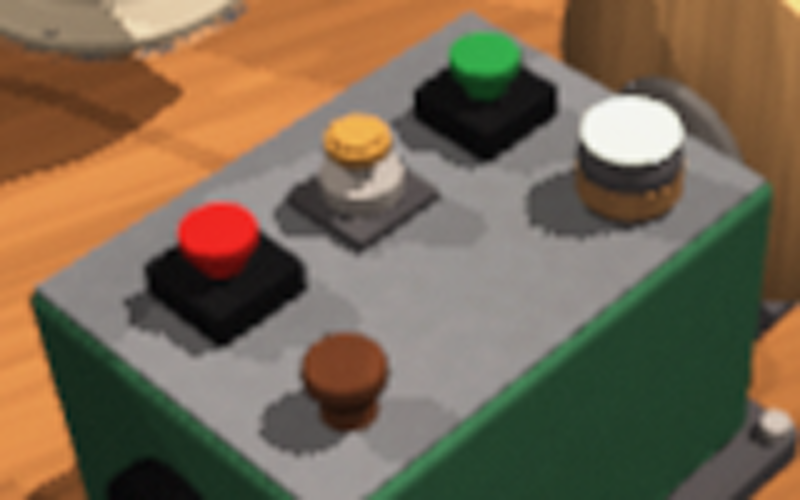

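View pics/side0c.png

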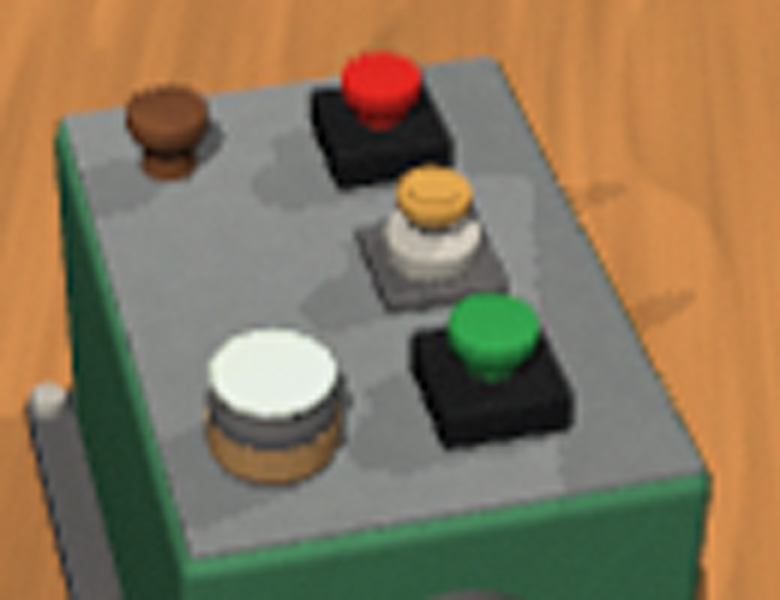

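```bash
python3 - <<'E'
from h import *
P={'red':((263.6,181),(343.7,153)),'pin':((291.6,162.2),(352.5,171.7)),'green':((317,146),(362.3,193.5)),'tin':((346.2,161),(325.5,202)),'knob':((289,207.4),(307.8,157.5))}
def PM(t):
    z=np.load(t+'.npz');K=np.array([[z['fx'],0,z['cx']],[0,z['fy'],z['cy']],[0,0,1.]])
    return K@np.c_[cv2.Rodrigues(z['rvec'].astype(float))[0],z['tvec'].ravel()]
A,B=PM('scene0'),PM('side0')
W={}
for k,(a,b) in P.items():
    x=cv2.triangulatePoints(A,B,np.array(a,float),np.array(b,float)).ravel();x=x[:3]/x[3];W[k]=x
    print(k,x.round(4),world('scene0',*a).round(4),world('side0',*b).round(4))
v=W['green']-W['red'];print(np.linalg.norm(v),np.degrees(np.arctan2(v[1],v[0])), (W['green']+W['red'])/2)
E
```

```text
red [ 0.5477 -0.1134  0.2348] [ 0.555  -0.1147  0.2403] [ 0.547  -0.1075  0.2398]
pin [ 0.5237 -0.0372  0.2367] [ 0.5308 -0.039   0.2415] [ 0.5229 -0.0316  0.2419]
green [0.4997 0.0387 0.2362] [0.5073 0.0362 0.2408] [0.4989 0.0406 0.2389]
tin [0.5777 0.0704 0.2346] [0.5825 0.0683 0.238 ] [0.5768 0.0734 0.238 ]
knob [ 0.6353 -0.0971  0.2281] [ 0.641  -0.0979  0.2321] [ 0.6338 -0.0935  0.2318]
0.15953843931331604 107.52518757034159 [ 0.52371173 -0.03733444  0.23550073]
```

>>> arm_command(steps="0 0 0.04 0; 0.025 0.025 0.07 0; 0.05 0.05 0.09 0; 0.075 0.075 0.1 0; 0.1 0.1 0.1 0; 0.125 0.125 0.1 0; 0.15 0.15 0.1 0; 0.175 0.175 0.1 0; 0.2 0.2 0.1 0; 0.225 0.225 0.1 0; 0.25 0.25 0.1 0; 0.275 0.275 0.1 0", gripper=-1)

```text
clock: 1.1
eef_pos: [0.4622, -0.214, 0.3302]
tcp_rot: [3.141, 0.002, -1.208]
force: [-0.2, -0.3, 0.4]
finger_gap: -0.0
```

>>> arm_command(steps="0.025 0.025 -0.01 0; 0.05 0.05 -0.02 0; 0.07 0.075 -0.02 0; 0.07 0.085 -0.02 0; 0.07 0.085 -0.02 0; 0.07 0.085 -0.02 0")

```text
clock: 1.6
eef_pos: [0.5319, -0.1291, 0.3102]
tcp_rot: [3.141, 0.002, -1.207]
force: [1.4, -0.2, 0.1]
finger_gap: 0.0003
```

```bash
python3 - <<'E'
from h import *
s=arm.state();print(s['clock'],s['eef_pos'],s['tcp_rot'],s['force'],s['finger_gap'])
cap('wrist','w1');cap('side','side1');cap('scene','scene1')
E
```

```text
1.6 [ 0.53193303 -0.12911723  0.31019211] [ 3.14080968e+00  1.53706167e-03 -1.20722566e+00] [ 1.41083577 -0.18318648  0.07038215] 0.0002897954731132646
```

View pics/w1.png

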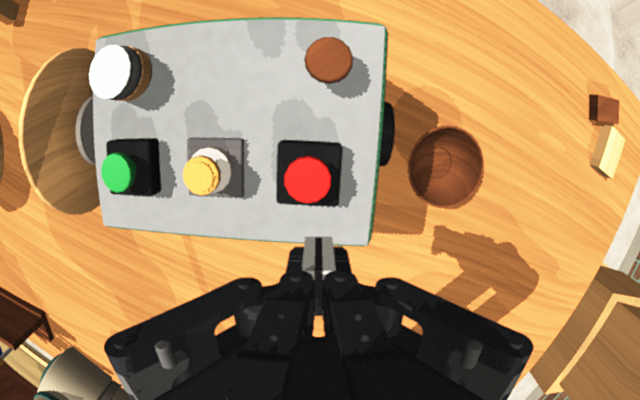

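View pics/side1.png

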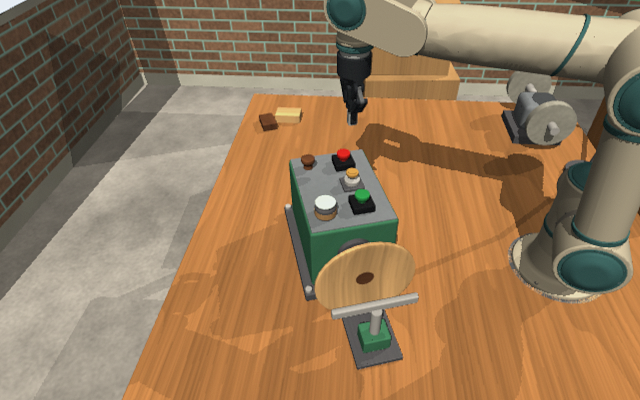

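The wrist view shows the tops clearly: red at (307,180), pin at (202,176), green at (117,173), with the tin and knob up-image and clear of the row.

```bash
cat >> h.py <<'E'
def wray(tag,u,v,z0):
    z=np.load(f'{tag}.npz');R=cv2.Rodrigues(z['rvec'].astype(float))[0];C=-R.T@z['tvec'].ravel()
    dx,dy=(u-z['cx'])/z['fx'],(v-z['cy'])/z['fy'];r=np.hypot(dx,dy)
    ray=R.T@np.array([dx/r*np.sin(r),dy/r*np.sin(r),np.cos(r)])
    D=z['d'][int(v),int(u)]
    pd=C+ray*D/np.cos(r)
    return C+ray*(z0-C[2])/ray[2],pd
E
python3 - <<'E'
from h import *
for n,u,v,z in [('red',307,180,.24),('pin',202,176,.243),('pinhead',199,175,.243),('green',117,173,.24),('tin',112,72,.238),('knob',328,60,.234)]:
    a,b=wray('w1',u,v,z);print(n,a.round(4),b.round(4))
im=cv2.imread('pics/w1.png')
hsv=cv2.cvtColor(im,cv2.COLOR_BGR2HSV);m=((hsv[...,1]>200)&(hsv[...,2]>180)&((hsv[...,0]<4)|(hsv[...,0]>176))).astype(np.uint8)
m[:130]=0;m[215:]=0;m[:,:270]=0;m[:,345:]=0
M=cv2.moments(m,True);print(M['m00'],M['m10']/M['m00'],M['m01']/M['m00'])
a=im[130:215,160:350];cv2.imwrite('pics/w1c.png',cv2.resize(a,None,fx=4,fy=4,interpolation=2))
E
```

```text
red [ 0.5496 -0.1148  0.24  ] [ 0.5494 -0.1149  0.2394]
pin [ 0.5264 -0.042   0.243 ] [ 0.526  -0.0417  0.2418]
pinhead [ 0.5263 -0.0395  0.243 ] [ 0.5259 -0.0392  0.2418]
green [0.5015 0.034  0.24  ] [0.5013 0.0342 0.2396]
tin [0.5786 0.0635 0.238 ] [0.5786 0.0638 0.2375]
knob [ 0.6337 -0.0985  0.234 ] [ 0.6338 -0.0984  0.2333]
1363.0 307.56272927366103 181.89948642699926
```

View pics/w1c.png

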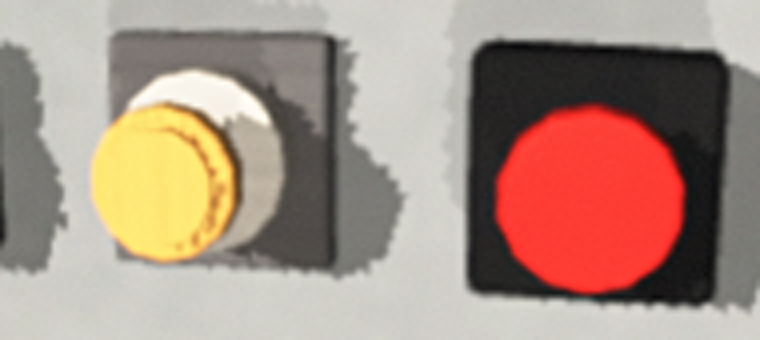

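>>> arm_command(steps="0.018 0.015 -0.01 0; 0.018 0.015 -0.03 0; 0.018 0.015 -0.05 0; 0.018 0.015 -0.06 0; 0.018 0.015 -0.06 0; 0.018 0.015 -0.06 0")

```text
clock: 2.25
eef_pos: [0.5493, -0.116, 0.2511]
tcp_rot: [3.142, 0.001, -1.211]
force: [-0.2, 0.0, 0.8]
finger_gap: 0.0
```

```bash
python3 - <<'E'
from h import *
s=arm.state();print(s['clock'],s['eef_pos'],s['force'],s['moment'])
cap('wrist','w2');cap('side','side2')
a=cv2.imread('pics/side2.png')[80:220,290:410];cv2.imwrite('pics/side2c.png',cv2.resize(a,None,fx=4,fy=4,interpolation=2))
E
```

```text
2.25 [ 0.54930095 -0.11597176  0.2511054 ] [-0.23171095  0.04575298  0.78459791] [ 0.03099005 -0.01904097  0.02438433]
```

View pics/side2c.png

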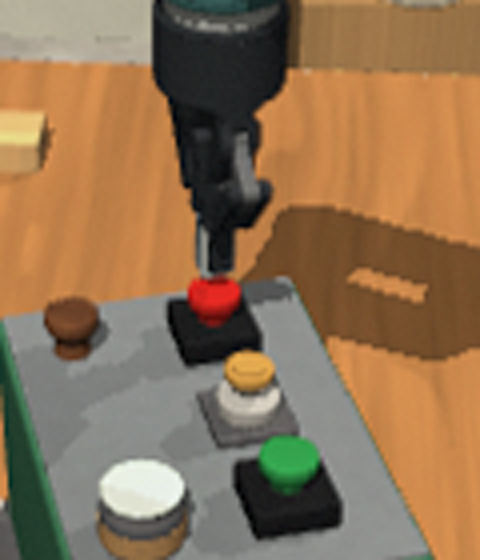

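View pics/w2.png

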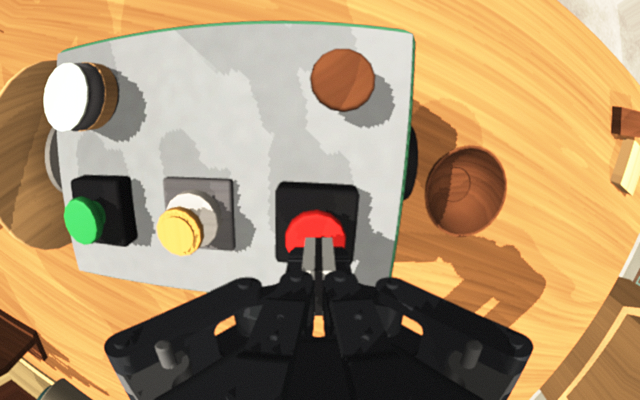

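The shut tips sit over the red cap at (316,240) in the wrist view, with nothing else near them. Now I'll press.

>>> arm_command(steps="0 0.001 -0.004 0; 0 0.001 -0.008 0; 0 0.001 -0.011 0; 0 0.001 -0.013 0; 0 0.001 -0.014 0; 0 0.001 -0.015 0; 0 0.001 -0.015 0; 0 0.001 -0.015 0")

```text
clock: 3.02
eef_pos: [0.5499, -0.1148, 0.2378]
tcp_rot: [-3.139, -0.001, -1.21]
force: [-1.1, -0.0, 1.8]
finger_gap: 0.0002
```

>>> arm_command(steps="0 0 -0.002 0; 0 0 -0.004 0; 0 0 -0.005 0; 0 0 -0.006 0; 0 0 -0.006 0; 0 0 -0.006 0")

```text
clock: 3.52
eef_pos: [0.55, -0.1148, 0.2322]
tcp_rot: [-3.139, -0.001, -1.21]
force: [-1.6, 1.3, 5.6]
finger_gap: 0.0001
```

>>> arm_command(steps="0 0 -0.001 0; 0 0 -0.002 0; 0 0 -0.002 0; 0 0 -0.002 0")

```text
clock: 3.85
eef_pos: [0.55, -0.1149, 0.232]
tcp_rot: [-3.137, -0.002, -1.211]
force: [-5.1, 1.2, 11.1]
finger_gap: 0.0001
```

The button is at its hard stop: the force rose to 11 N with no more travel. I'll lift off and check that it came back up.

>>> arm_command(steps="0 0 0.005 0; 0 0 0.01 0; 0 0 0.02 0; 0 0 0.035 0; 0 0 0.05 0; 0 0 0.06 0; -0.015 0.035 0.06 0; -0.024 0.06 0.06 0; -0.024 0.06 0.06 0; -0.024 0.06 0.06 0")

```text
clock: 4.68
eef_pos: [0.5259, -0.0539, 0.2923]
tcp_rot: [-3.137, -0.002, -1.209]
force: [-0.0, 0.3, -1.0]
finger_gap: 0.0002
```

```bash
python3 - <<'E'
from h import *
s=arm.state();print(s['clock'],s['eef_pos'],s['force'],s['moment'])
cap('wrist','w3')
E
```

```text
4.6833 [ 0.52591316 -0.05392886  0.2922844 ] [-0.01383219  0.34367483 -0.9594188 ] [ 0.02833625 -0.01854993 -0.00919354]
```

View pics/w3.png

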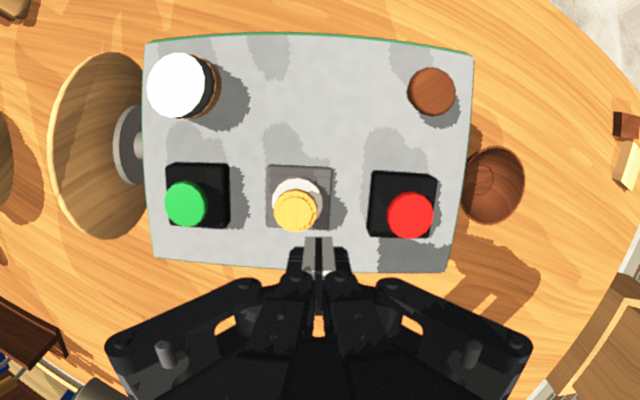

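The red cap is at (410,215), the pin at (297,210) and green at (186,204). Everything looks undisturbed.

```bash
python3 - <<'E'
from h import *
for n,u,v,z in [('red',410,215,.24),('pin',297,209,.243),('green',186,204,.24)]:
    a,b=wray('w3',u,v,z);print(n,a.round(4),b.round(4))
a=cv2.imread('pics/w3.png')[150:250,250:450];cv2.imwrite('pics/w3c.png',cv2.resize(a,None,fx=4,fy=4,interpolation=2))
E
```

```text
red [ 0.5502 -0.1132  0.24  ] [ 0.5501 -0.1133  0.2397]
pin [ 0.5281 -0.0395  0.243 ] [ 0.5277 -0.0395  0.2418]
green [0.5024 0.0349 0.24  ] [0.5021 0.0352 0.2393]
```

View pics/w3c.png

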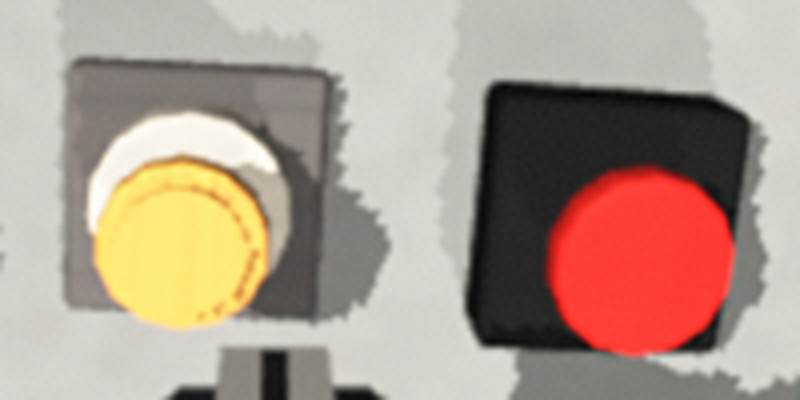

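>>> arm_command(steps="0 0.015 0 0; 0 0.015 -0.015 0; 0 0.015 -0.03 0; 0 0.015 -0.04 0; 0 0.015 -0.044 0; 0 0.015 -0.047 0; 0 0.015 -0.047 0; 0 0.015 -0.047 0")

```text
clock: 5.4
eef_pos: [0.5263, -0.04, 0.2456]
tcp_rot: [-3.137, -0.003, -1.21]
force: [0.2, -0.8, 0.1]
finger_gap: 0.0
```

```bash
python3 - <<'E'
from h import *
cap('side','side4');cap('scene','scene4')
a=cv2.imread('pics/side4.png')[100:220,290:410];b=cv2.imread('pics/scene4.png')[90:210,230:350]
cv2.imwrite('pics/c4.png',cv2.resize(np.hstack([a,b]),None,fx=3.3,fy=3.3,interpolation=2))
E
```

```text
(no output)
```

View pics/c4.png

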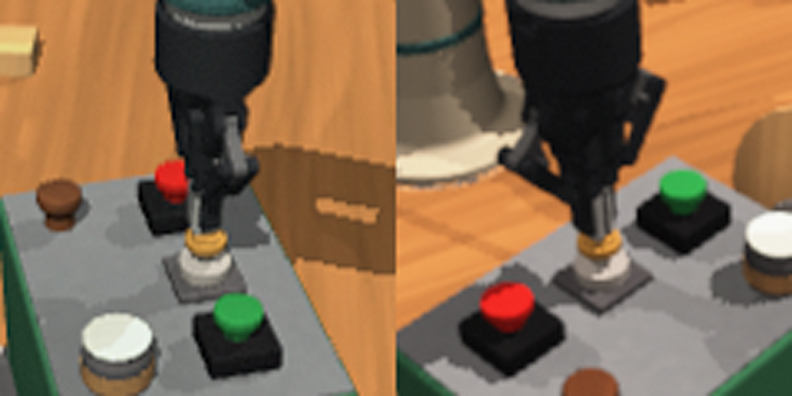

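Both views show the tips centred over the brass head, and the red button is up. Now I'll push gently.

>>> arm_command(steps="0 0.001 -0.002 0; 0 0.001 -0.004 0; 0 0.001 -0.005 0; 0 0.001 -0.006 0; 0 0.001 -0.007 0; 0 0.001 -0.008 0; 0 0.001 -0.009 0; 0 0.001 -0.01 0; 0 0.001 -0.01 0")

```text
clock: 6.25
eef_pos: [0.5265, -0.0388, 0.2358]
tcp_rot: [-3.136, -0.003, -1.21]
force: [1.7, -0.1, 3.0]
finger_gap: 0.0001
```

>>> arm_command(steps="0 0 -0.001 0; 0 0 -0.002 0; 0 0 -0.003 0; 0 0 -0.003 0; 0 0 -0.003 0")

```text
clock: 6.67
eef_pos: [0.5265, -0.0388, 0.2325]
tcp_rot: [-3.136, -0.003, -1.21]
force: [1.8, 0.6, 2.3]
finger_gap: -0.0003
```

>>> arm_command(steps="0 0 -0.001 0; 0 0 -0.0015 0; 0 0 -0.0015 0; 0 0 -0.0015 0")

```text
clock: 7.0
eef_pos: [0.5266, -0.0388, 0.232]
tcp_rot: [-3.135, -0.004, -1.21]
force: [-1.4, 1.5, 8.4]
finger_gap: -0.0002
```

The pin stopped at z 0.232, its expected home height, and the force rose to 8 N. I'll withdraw straight up and then back.

>>> arm_command(steps="0 0 0.005 0; 0 0 0.015 0; 0 0 0.03 0; 0 0 0.05 0; 0 0 0.075 0; 0 0 0.1 0; -0.015 -0.02 0.11 0; -0.03 -0.04 0.12 0; -0.04 -0.06 0.12 0; -0.05 -0.08 0.12 0; -0.06 -0.1 0.12 0; -0.06 -0.1 0.12 0")

```text
clock: 8.0
eef_pos: [0.4652, -0.1414, 0.3524]
tcp_rot: [-3.136, -0.004, -1.213]
force: [0.8, 1.0, -0.7]
finger_gap: -0.0003
```

```bash
python3 - <<'E'
from h import *
s=arm.state();print(s['clock'],s['eef_pos'],s['force'])
cap('wrist','w5');cap('side','side5');cap('scene','scene5')
a=cv2.imread('pics/side5.png')[130:250,280:420];b=cv2.imread('pics/scene5.png')[120:240,225:385]
cv2.imwrite('pics/c5.png',cv2.resize(np.hstack([a,b]),None,fx=2.6,fy=2.6,interpolation=2))
E
```

```text
8.0 [ 0.46518096 -0.14142442  0.35237051] [ 0.79809478  1.01714296 -0.74214319]
```

View pics/c5.png

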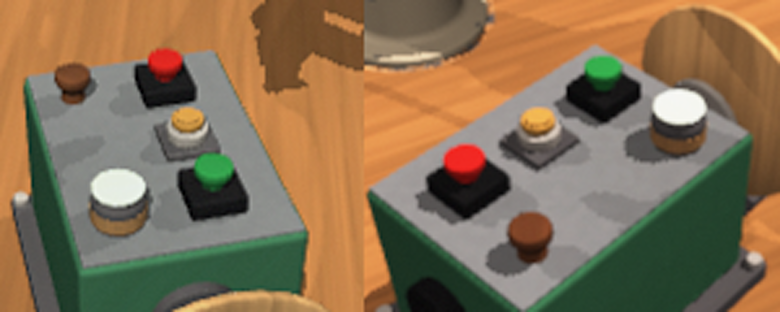

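View pics/w5.png

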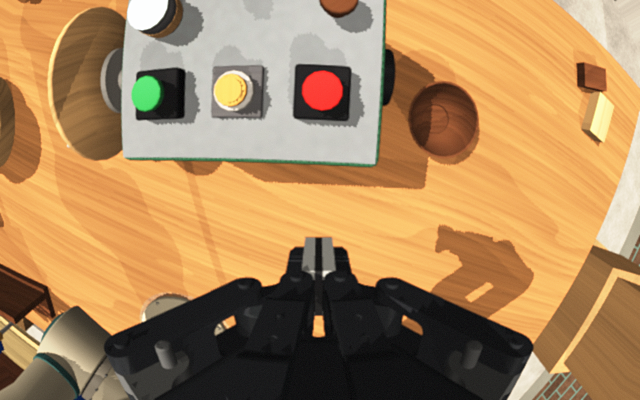

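```bash
python3 - <<'E'
from h import *
for n,u,v,z in [('red',322,90,.24),('pin',231,90,.232),('green',147,94,.24),('tin',151,14,.238)]:
    a,b=wray('w5',u,v,z);print(n,a.round(4),b.round(4))
E
```

```text
red [ 0.5489 -0.1149  0.24  ] [ 0.5489 -0.1149  0.2396]
pin [ 0.5246 -0.0412  0.232 ] [ 0.5246 -0.0409  0.231 ]
green [0.5   0.034 0.24 ] [0.4998 0.035  0.2383]
tin [0.5724 0.0599 0.238 ] [0.5726 0.0605 0.2372]
```

```bash
python3 -c "
from plant import arm
print(arm.finish_job())"
```

```text
the job is handed in; nothing more can be done
None
```

I pressed the red stop button fully down and let it come back up, then pushed the lock pin home. The arm was clear and the job handed in at about 8.2 s.

- **Stop button:** it went down to its hard stop at z 0.232 m, where the force rose to 11 N with no more travel. After release, the wrist camera's depth put its top back at 0.2396 m, against 0.240 m expected.
- **Lock pin:** it was pushed gently to its hard stop at 0.232 m, with about 8 N at the end. Afterwards the camera put its top at 0.231 m, against 0.232 m expected when home.
- **Everything else:** the final pictures show the green button, tin, knob, bowl and platter looking undisturbed. The tin's position, read near the edge of the last fisheye picture, was about 7 mm off the earlier wrist reading. I put that down to reading error there, since the arm never went near it and it looks the same in the scene and side views.
- **Camera disagreement:** the scene and side cameras differed by up to about 8 mm sideways, so I used the wrist camera for the final aim.

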